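# Put the wrench sockets back on the strip in order of size

## Task

Stand the four loose steel wrench sockets on the four blue pads of the strip, one in the middle of each pad, in order of size: the smallest on the pad beside the red end block, the largest on the pad at the far end. Leave them all standing upright with the hexagonal openings up, and do not knock over the bottle.

Things in the scene. Friction and masses are not known exactly. Their poses are not given: they have to be found in the camera images.
- socket_a_center (a point): the smallest of the four wrench sockets: a loose bright steel cylinder standing upright on the bench, 22 mm in diameter, 40 mm high, about 70 g, with a black hexagonal opening in its top face. The point is its centre, half-way up (20 mm above its underside); its z axis points up out of the hexagonal opening.
- socket_b_center (a point): the second smallest of the four wrench sockets: a loose bright steel cylinder standing upright on the bench, 32 mm in diameter, 44 mm high, about 140 g, with a black hexagonal opening in its top face. The point is its centre, half-way up (22 mm above its underside); its z axis points up out of the hexagonal opening.
- socket_c_center (a point): the second largest of the four wrench sockets: a loose bright steel cylinder standing upright on the bench, 42 mm in diameter, 50 mm high, about 250 g, with a black hexagonal opening in its top face. The point is its centre, half-way up (25 mm above its underside); its z axis points up out of the hexagonal opening.
- socket_d_center (a point): the largest of the four wrench sockets: a loose bright steel cylinder standing upright on the bench, 54 mm in diameter, 56 mm high, about 420 g, with a black hexagonal opening in its top face. The point is its centre, half-way up (28 mm above its underside); its z axis points up out of the hexagonal opening.
- pad_1: round flat blue pad, 60 mm in diameter and 3 mm thick, fixed on the aluminium strip (70 x 430 x 6 mm, lying on the bench): one end pad of the row. The pads stand in one straight row in the order pad_1, pad_2, pad_3, pad_4, 72 to 92 mm apart; all four look alike. Origin at the centre of the pad's underside, 6 mm above the bench: the top face on which a socket stands is 9 mm above the bench. Its y axis runs along the row, from pad_1 towards pad_4; x across it.
- pad_2: round flat blue pad, 60 mm in diameter and 3 mm thick, fixed on the aluminium strip (70 x 430 x 6 mm, lying on the bench): the pad next to pad_1. The pads stand in one straight row in the order pad_1, pad_2, pad_3, pad_4, 72 to 92 mm apart; all four look alike. Origin at the centre of the pad's underside, 6 mm above the bench: the top face on which a socket stands is 9 mm above the bench. Its y axis runs along the row, from pad_1 towards pad_4; x across it.
- pad_3: round flat blue pad, 60 mm in diameter and 3 mm thick, fixed on the aluminium strip (70 x 430 x 6 mm, lying on the bench): the pad next to pad_4. The pads stand in one straight row in the order pad_1, pad_2, pad_3, pad_4, 72 to 92 mm apart; all four look alike. Origin at the centre of the pad's underside, 6 mm above the bench: the top face on which a socket stands is 9 mm above the bench. Its y axis runs along the row, from pad_1 towards pad_4; x across it.
- pad_4: round flat blue pad, 60 mm in diameter and 3 mm thick, fixed on the aluminium strip (70 x 430 x 6 mm, lying on the bench): the other end pad of the row. The pads stand in one straight row in the order pad_1, pad_2, pad_3, pad_4, 72 to 92 mm apart; all four look alike. Origin at the centre of the pad's underside, 6 mm above the bench: the top face on which a socket stands is 9 mm above the bench. Its y axis runs along the row, from pad_1 towards pad_4; x across it.
- red_block: red end block, 60 x 28 mm, 16 mm high, fixed on the strip just beyond one end pad, about 69 mm from that pad's centre: it may be at the pad_1 end or at the pad_4 end. A black block of the same shape closes the other end. Origin at the centre of its underside, 6 mm above the bench; y axis along the row.
- bottle: loose upright green bottle with a yellow label and red cap, 56 mm in diameter, 140 mm high, a bystander at the left (+y) side of the bench. Origin at the centre of its underside, z axis up.

How it is judged:
By the outcome, as a careful person would: the job done as asked, in the order asked, and still so for the second after the job is handed in, with the robot touching nothing.
It also fails if it takes over 102 s, if anything falls off the work surface, if the arm or the gripper's body presses on something with over 40 N, if the wrist force passes 120 N, or if a joint passes its speed limit or range.

## Robot

A 7-joint arm with a two-finger parallel gripper is mounted at the origin on the work surface. World frame = base frame: x ahead of the robot, y to its left, z up, the work surface at z = 0. Lengths are in m, angles in rad, forces in N, time in s.
With the tool pointing down it reaches from about 0.425 to 0.825 m from the base axis. Payload 3.6 kg.
Tool frame: the origin (TCP) lies midway between the tips of the shut fingers; the grasp point (between the pads) lies 19 mm behind it; z points along the fingers, y is the line along which they close (so a half turn about z gives the same grasp; the last joint's range is limited). The gripper opens to 93 mm and grips with 3 to 60 N. Pads are 15 mm wide; open, the fingers measure 128 mm over their backs; the gripper's body (75 mm by 188 mm) begins 65 mm behind the grasp point.
Start: joints at [1.2, 0.615, -0.013, 1.423, 0.008, 1.103, -0.04], TCP at [0.219, -0.612, 0.18] pointing down, gripper open.
Joint ranges: [-3.12, 3.12], [-0.3, 2.06], [-1.34, 1.32], [0.26, 2.42], [-1.36, 4.5], [0.01, 1.98], [-2.84, 2.84]. Speed limits (rad/s): [2.79, 2.79, 3.14, 3.14, 3.14, 3.14, 3.14].

## Interface

Orientations are given as a 3x3 rotation matrix whose columns are the frame's x, y, z axes.
In Python, from workcell import monitor, eyes, r gives the robot as it stands.
- The arm moves only by the tool arm_command, never from a script. Its argument "targets" is a list that holds one entry, the list of rows, each a list of 7 numbers: the shift along the world's x, y, z in m, then the turn, a rotation vector about the world's x, y, z in degrees, then the closure, from 0 (fully open) to 1 (shut). In form: [[[tx, ty, tz, rx, ry, rz, claw], ...]]. A call has exactly 10 rows; each row shifts and turns the commanded pose from where the row before left it; what a row does not reach is not made up. A row lasts 1/8 s, in which the tool goes at most 62.5 mm and 10.7 degrees, less where a joint would pass 70% of its speed; a pose out of reach is approached as far as the arm can. A call is refused whole if a number of a shift passes 0.0625 or a number of a turn 10.7, either way. A call with a gripper value outside its range is refused whole. The fingers move at their own pace and stop on an object; "force" is the grip in N (left out, the last holds). Time passes only in rows, so rows that do not move let the fingers close, or fill a call up. It gives the time, the measured TCP pose, the force, the opening and the grip force at its end, in the units of the state.
- monitor.observe(): the state, without advancing time (a new reading comes with each control period).
- eyes.read_camera(name): name is "scene" or "top"; returns (picture, depth): 400x640x3 uint8, red, green, blue; 400x640 float32, m along the optical axis (not along the pixel's ray), 0 where there is no reading.
- eyes.get_calibration(name): a dict with "camera_matrix" (3x3 intrinsics, pixels), "k1" (the pictures are not rectified: a ray, as slopes to the right and down, at radius r is drawn at 1 + k1 r^2 times it, then the intrinsics apply), "rvec" (rotation vector, rad) and "tvec" (3), from world to camera coordinates, as OpenCV has them. Camera axes: x right, y down, z forward; pixel columns grow to the right and rows downward; lengths in m; the calibration is good to about 2 mm. A picture is of the moment at which its call begins. get_calibration takes no time and is no camera call.
- r.sign_off(): hands the job in; it is judged then, once.
Trained networks look in the newest picture that a camera, given by its name, has taken for a name from the list of things; names that differ only in an ending like _2 or _b are one class to them, and where a whole thing is asked for, a point or a joint stands for the part that bears it (a point fixed in the world has none). Each returns a list of dicts, best first, with "score" (0 to 1); they miss things now and then, are a little off and sometimes report something else, mostly with a low value. They report only what shows in the picture. A call takes as long as a camera call.
- eyes.find_in(camera, query): "box" ([left, top, right, bottom] in pixels, round what is visible of it).
- eyes.mark_of(camera, query): "uv" ([column, row] in pixels: a listed point, or the origin of a listed thing).
The state is a dict: "clock": time; "joints": joint angles; "joint_vel": joint speeds; "joint_torque": joint torques, N m; "tcp_pos": TCP position; "ee_rot": TCP orientation; "ft_force": force on the tool from outside, world axes, zero at the start; "ft_torque": the same for the moment, N m; "finger_gap": finger opening in m; "grasp_force": force on a finger pad.
Only numpy, scipy, OpenCV 4.12 (cv2) and the standard library are available. Lean on these libraries where they do the work, as an engineer would, in place of code of your own. Each camera call takes 0.05 s, during which the arm holds its last target. There are 200 camera calls.

## Working session

There is one attempt and no reset: what is moved stays moved. The work goes in short steps, Python scripts to look and compute and a tool call to move; the robot and the scene stay as the last step left them, time stands still between calls to the robot, and variables do not carry over. Pictures are saved under pics/ and viewed, at most 14 in all, crops included, and the job is handed in when it is done.

Besides the shell and the picture viewer there is one more tool, called after "Request:" as name(argument=value, ...), one argument or row to a line, values as JSON. arm_command: Moves the arm, as the interface text tells. Its arguments: {"type":"object","properties":{"targets":{"type":"array","items":{"type":"array","items":{"type":"array","items":{"type":"number"}}}},"force":{"type":"number"}},"required":["targets"]}

```bash
mkdir -p pics; cat > h.py <<'E'
from workcell import monitor, eyes, r
import numpy as np, cv2
def cal(n):
    c=eyes.get_calibration(n); R,_=cv2.Rodrigues(np.array(c["rvec"],float)); return np.array(c["camera_matrix"],float),c["k1"],R,np.array(c["tvec"],float).ravel()
def ray(n,uv):
    K,k,R,t=cal(n); uv=np.atleast_2d(np.array(uv,float))
    p=cv2.undistortPoints(uv[:,None],K,np.array([k,0,0,0.]))[:,0]
    return R.T@(-t), np.c_[p,np.ones(len(p))]@R
def at_z(n,uv,z):
    o,d=ray(n,uv); return o+d*((z-o[2])/d[:,2])[:,None]
def cloud(n,D):
    v,u=np.mgrid[:400,:640]; o,d=ray(n,np.c_[u.ravel(),v.ravel()])
    return (o+d*D.ravel()[:,None]).reshape(400,640,3)
def save(n,f,im): cv2.imwrite(f,im[:,:,::-1])
E
python3 - <<'E'
from h import *
s=monitor.observe(); print(s)
for n in ("top","scene"):
    im,D=eyes.read_camera(n); save(n,f"pics/{n}0.png",im); np.savez(f"{n}0.npz",im=im,D=D)
    K,k,R,t=cal(n); print(n,K[0,0],k,R.T@-t)
for q in ("socket_a_center","pad_1","red_block","bottle"):
    print(q,[(np.round(x["uv"],1),round(x["score"],2)) for x in eyes.mark_of("top",q)])
E
```

```text
{'clock': 0.0, 'joints': array([ 1.20049122,  0.61589315, -0.01262818,  1.42486686,  0.00814511,
        1.10337435, -0.04038137]), 'joint_vel': array([-0.00207578,  0.00037225, -0.00032321,  0.00042363,  0.00067652,
       -0.00107091, -0.00049164]), 'joint_torque': array([-3.33483240e-04, -4.58937013e+01,  2.08491976e-01, -1.65745121e+01,
       -6.13218709e-02,  2.05379486e-02,  2.26392476e-04]), 'tcp_pos': array([ 0.21880474, -0.61114369,  0.17880879]), 'ee_rot': array([[ 9.41440107e-01,  3.37179044e-01, -9.03356803e-04],
       [ 3.37180248e-01, -9.41437248e-01,  2.32122752e-03],
       [-6.77844673e-05, -2.48989075e-03, -9.99996898e-01]]), 'ft_force': array([ 0.24630822,  0.24413012, -0.02006479]), 'ft_torque': array([0.01176758, 0.0113543 , 0.07197965]), 'grasp_force': 0.0, 'finger_gap': 0.09310779299585394}
top 455.53709049672887 0.010640238198340595 [0.40194806 0.06464258 1.05002824]
scene 497.6647233633154 -0.028202586160399706 [ 1.16970709 -0.42539119  0.70166749]
socket_a_center [(array([460.5, 231.1]), 0.43)]
pad_1 [(array([414.5, 169.7]), 0.93), (array([349. , 174.4]), 0.88), (array([315. , 176.2]), 0.87), (array([378.7, 170.1]), 0.73)]
red_block [(array([444.2, 167.8]), 0.78)]
bottle [(array([187.2, 163.7]), 0.87)]
```

View pics/top0.png

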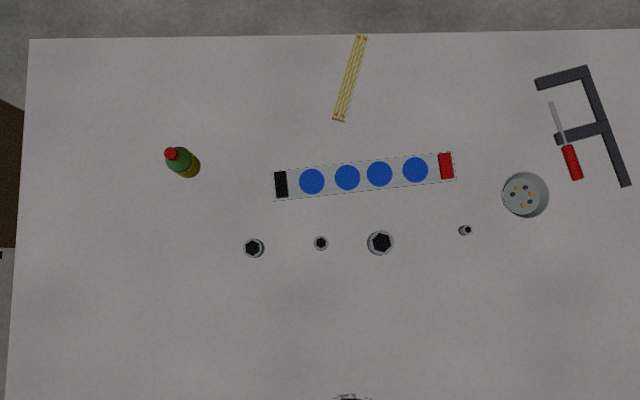

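View pics/scene0.png

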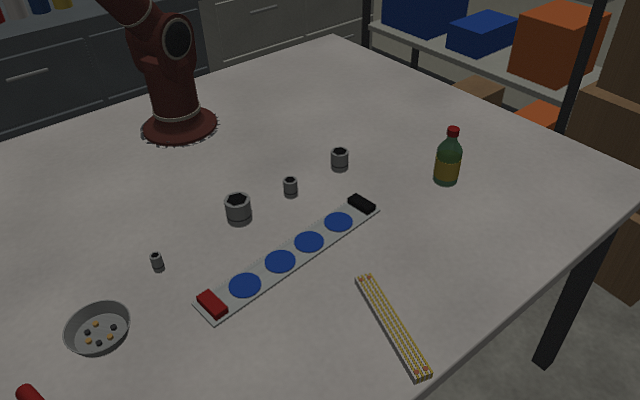

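Top view: sockets c (254,248), b (321,243), d (380,243) and a (465,230). The pads are at (312,181), (347,177), (379,173) and (415,169), with the red block at (446,165) and the bottle at (183,160). The scene view agrees.

```bash
python3 - <<'E'
from h import *
for n,S in (("top",dict(a=(465,230),b=(321,243),c=(254,248),d=(380,243))),("scene",dict(a=(157,261),b=(290,187),c=(340,158),d=(238,208)))):
    z=np.load(f"{n}0.npz"); im,D=z["im"],z["D"]; P=cloud(n,D)
    H=dict(a=.04,b=.044,c=.05,d=.056)
    bench=P[300:340,150:250] if n=="top" else P[150:170,380:420]
    print(n,"bench z",np.median(bench[...,2]))
    for k,(u,v) in S.items():
        w=P[v-25:v+25,u-25:u+25].reshape(-1,3); h=H[k]
        q=w[abs(w[:,2]-h)<.007]
        (cx,cy),rad=cv2.minEnclosingCircle(q[:,:2].astype(np.float32))
        print(k,len(q),np.round([cx,cy,2*rad,np.median(q[:,2])],4),"maxz",w[:,2].max().round(4))
    hsv=cv2.cvtColor(im,cv2.COLOR_RGB2HSV)
    m=cv2.inRange(hsv,(100,120,60),(130,255,255))
    if n=="scene": m[:180]=0
    N,l,st,c=cv2.connectedComponentsWithStats(m)
    for i in range(1,N):
        if st[i,4]>150:
            vv,uu=np.nonzero(l==i); X=at_z(n,np.c_[uu,vv],.009)
            (cx,cy),rad=cv2.minEnclosingCircle(X[:,:2].astype(np.float32))
            print("pad",np.round(c[i]),st[i,4],X.mean(0).round(4),"circ",np.round([cx,cy,2*rad],4),P[l==i][:,2].mean().round(4))
    if n=="top":
        for q in ("bottle","red_block"): print(q,at_z(n,eyes.mark_of(n,q)[0]["uv"],0))
E
```

```text
top bench z -0.00037428992591759247
a 79 [ 0.4597 -0.2698  0.0228  0.0384] maxz 1.05
b 160 [0.4384 0.0567 0.0314 0.0427] maxz 1.05
c 289 [0.4305 0.2063 0.0418 0.0487] maxz 1.05
d 471 [ 0.435  -0.075   0.0538  0.0546] maxz 1.05
pad [415. 169.] 500 [ 0.6043 -0.1666  0.009 ] circ [ 0.6043 -0.1664  0.0597] 0.0168
pad [379. 173.] 499 [ 0.5964 -0.0826  0.009 ] circ [ 0.5965 -0.0825  0.0596] 0.0104
pad [347. 177.] 501 [ 0.5895 -0.0078  0.009 ] circ [ 0.5895 -0.0076  0.0596] 0.0105
pad [311. 181.] 502 [0.5817 0.0755 0.009 ] circ [0.5819 0.0756 0.0595] 0.0125
bottle [[0.63081939 0.3648657  0.        ]]
red_block [[ 0.60800717 -0.23773465  0.        ]]
scene bench z 0.0018797966545932576
a 105 [ 0.4625 -0.2729  0.025   0.04  ] maxz 0.7017
b 128 [0.4397 0.0534 0.0344 0.0442] maxz 0.7017
c 183 [0.4313 0.2027 0.046  0.0506] maxz 0.7017
d 404 [ 0.4377 -0.0764  0.0565  0.0568] maxz 0.7017
pad [338. 221.] 431 [0.5813 0.0742 0.009 ] circ [0.5809 0.0745 0.0603] 0.0156
pad [309. 241.] 490 [ 0.5891 -0.0089  0.009 ] circ [ 0.5887 -0.0086  0.0602] 0.0165
pad [280. 261.] 556 [ 0.5963 -0.0842  0.009 ] circ [ 0.5958 -0.0842  0.0602] 0.0144
pad [244. 285.] 640 [ 0.6043 -0.1686  0.009 ] circ [ 0.6038 -0.1681  0.0601] 0.0117
```

Request:
arm_command(
  targets=[
    [[0.024,0.034,-0.004,0,0,7.5,0],[0.024,0.034,-0.004,0,0,7.5,0],[0.024,0.034,-0.004,0,0,7.5,0],[0.024,0.034,-0.004,0,0,7.5,0],[0.024,0.034,-0.004,0,0,7.5,0],[0.024,0.034,-0.008,0,0,7.5,0],[0.024,0.034,-0.01,0,0,7.5,0],[0.024,0.034,-0.01,0,0,7.5,0],[0.024,0.034,-0.01,0,0,7.5,0],[0.024,0.034,-0.01,0,0,7.5,0]],
  ],
  force=20,
)

```text
clock: 1.65
tcp_pos: [0.46, -0.2711, 0.1119]
ee_rot: [[-0.086, 0.996, 0.001], [0.996, 0.086, -0.001], [-0.001, 0.001, -1.0]]
ft_force: [0.2, 0.7, 0.0]
finger_gap: 0.0928
grasp_force: 0.0
```

Request:
arm_command(
  targets=[
    [[0,0,-0.03,0,0,0,0],[0,0,-0.03,0,0,0,0],[0,0,-0.03,0,0,0,0.3],[0,0,-0.012,0,0,0,0.5],[0,0,0,0,0,0,0.6],[0,0,0,0,0,0,1],[0,0,0,0,0,0,1],[0,0,0,0,0,0,1],[0,0,0,0,0,0,1],[0,0,0,0,0,0,1]],
  ],
  force=20,
)

```text
clock: 2.9
tcp_pos: [0.4591, -0.272, 0.0101]
ee_rot: [[-0.082, 0.997, 0.0], [0.997, 0.082, -0.0], [-0.0, 0.0, -1.0]]
ft_force: [0.5, 0.8, 0.0]
finger_gap: 0.0178
grasp_force: 0.0
```

```bash
python3 - <<'E'
from h import *
print(monitor.observe()["finger_gap"])
a,_=eyes.read_camera("top"); b,_=eyes.read_camera("scene")
c=np.hstack([cv2.resize(a[170:290,390:510],(400,400)),cv2.resize(b[190:310,90:210],(400,400))]); save("", "pics/g1.png",c)
E
```

```text
0.017789505662666526
```

View pics/g1.png

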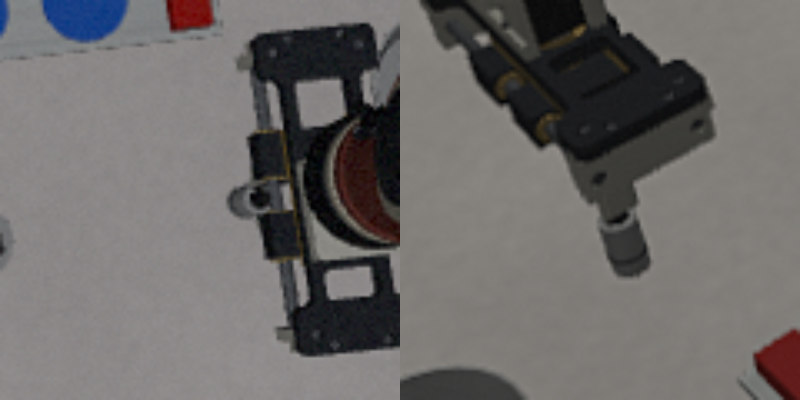

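The top crop shows the socket left of the fingers (+y), at crop (245,200), so the fingers may have missed its middle. I'll measure it.

```bash
python3 - <<'E'
from h import *
im,D=eyes.read_camera("top"); s=monitor.observe(); print(s["finger_gap"],s["grasp_force"],s["tcp_pos"],s["joints"])
P=cloud("top",D)
for zt in (.038,.02):
  w=P[210:250,440:490]; m=abs(w[...,2]-zt)<.008; q=w[m]
  print(zt,len(q),q.min(0).round(4),q.max(0).round(4),q.mean(0).round(4))
print((P[222:240:2,455:480:2,2]*1000).round(0).astype(int)); print(P[231,455:480:2,1].round(3))
im,D=eyes.read_camera("scene"); P=cloud("scene",D); np.savez("s1.npz",im=im,D=D)
w=P[235:280,135:180].reshape(-1,3)
for lo,hi in ((.005,.03),(.03,.05)):
  q=w[(w[:,2]>lo)&(w[:,2]<hi)]; print(lo,len(q),q.min(0).round(4),q.max(0).round(4),q.mean(0).round(4))
print((P[240:280:3,145:175:3,2]*1000).round(0).astype(int))
E
```

```text
0.005691503228624797 0.0 [ 0.45909815 -0.27190763  0.0099095 ] [ 0.68895518  0.68833509 -0.30057367  1.92515782  0.35082623  0.57902611
  0.23882723]
0.038 48 [ 0.4495 -0.2762  0.0303] [ 0.4682 -0.2588  0.0452] [ 0.4589 -0.2662  0.0378]
0.02 23 [ 0.4504 -0.2651  0.013 ] [ 0.4694 -0.259   0.0276] [ 0.4588 -0.2616  0.0207]
[[  0   3   0  -4   2   0 149 156 157 156 157 166 177]
 [ -1  -1   0   0  -3  54 144 155 158 156 157 163 179]
 [  2  -3  -1  15  32  51  60  77 151 150 108 162 174]
 [ -2   2   8  26  35  39  41  39 149 150   1 159 175]
 [  0   1   9  26  39  36  40  39 149 149  -2  -1 173]
 [ -5   0  11  20  36  39  37 150 156 156 155 155 169]
 [  1  -1  -2  13  22  30  56 151 155 157 156 155 169]
 [ -2  -1  -1   0   1   2  55 148 155 156 157 157 166]
 [ -2   1  -3  -1   0  -4  -1 143 155 160 156 158 163]]
[-0.254 -0.259 -0.259 -0.26  -0.26  -0.265 -0.268 -0.272 -0.241 -0.243
 -0.246 -0.249 -0.249]
0.005 138 [ 0.3783 -0.3067  0.0051] [ 0.4889 -0.2296  0.0294] [ 0.4638 -0.2752  0.0155]
0.03 104 [ 0.4544 -0.2829  0.0306] [ 0.4741 -0.2615  0.0497] [ 0.466  -0.273   0.0385]
[[164 162 158 150 148 144 142 136   3   3]
 [160 151 149 145 141 138   2   2   0   2]
 [148 146 141 140 136   1   2   4   2   3]
 [141 140  72  70  65   1   1   2   2   6]
 [  4  51  66  63  41   1   2   1   2   2]
 [  3  -1  58  42  41  40   2   1   0   0]
 [  3   2  41  39  40  36   1   0   2   2]
 [  2   3  32  36  35  29   2   1   0   2]
 [  2   3   1  26  26  26  16   3   0   1]
 [  4   6   4  19  18  17  10   0   1   4]
 [  3   1   6   7  12  10   5   2   1   0]
 [  2   2   4   4   3   4   3   3   3   5]
 [  3   3   4   4   2   3   4   4   3   2]
 [  4   5   3   1   3   2   3   3   2   3]]
```

```bash
python3 - <<'E'
from h import *
im,D=eyes.read_camera("scene"); s=monitor.observe(); print(s["finger_gap"],s["grasp_force"])
P=cloud("scene",D)
for v in range(240,276,2):
    print(v,' '.join("%d,%d,%d"%tuple((P[v,u]*1000).round()) for u in range(148,170,3)))
save("","pics/g2.png",cv2.resize(im[190:290,90:220],(780,600),interpolation=cv2.INTER_CUBIC))
E
```

```text
0.0012939424582650363 0.0
240 553,-294,161 553,-290,159 545,-284,150 543,-279,145 543,-274,142 543,-269,139 545,-265,138 398,-222,1
242 548,-294,153 546,-289,149 547,-285,147 545,-280,143 546,-276,141 546,-271,138 399,-229,1 405,-225,3
244 548,-295,149 547,-290,146 547,-286,143 546,-281,140 1170,-425,702 398,-236,-1 404,-231,1 405,-226,-2
246 546,-296,144 546,-291,141 546,-287,139 547,-282,136 403,-244,2 406,-239,1 408,-234,0 414,-229,2
248 549,-297,143 547,-292,138 475,-272,70 474,-267,66 408,-246,2 410,-241,0 414,-236,1 418,-231,0
250 547,-298,137 478,-279,71 476,-273,66 476,-268,63 414,-248,2 415,-243,0 421,-239,2 423,-234,0
252 460,-281,54 475,-279,64 476,-274,62 457,-265,41 419,-251,2 423,-246,3 427,-242,2 429,-237,1
254 408,-272,2 474,-280,59 457,-271,40 464,-268,43 465,-263,40 429,-249,3 429,-243,0 431,-238,-2
256 415,-274,3 459,-278,40 463,-274,41 466,-269,40 470,-265,40 434,-251,3 436,-246,1 439,-241,0
258 419,-276,2 463,-280,40 467,-276,40 472,-272,41 472,-267,38 438,-253,2 441,-249,1 444,-244,0
260 426,-279,4 466,-282,37 473,-278,41 474,-273,39 472,-268,34 443,-256,1 447,-251,2 451,-247,2
262 430,-281,3 463,-282,31 468,-278,32 473,-274,33 472,-269,29 462,-261,16 452,-253,2 455,-249,1
264 436,-283,3 439,-279,3 466,-279,26 471,-275,26 470,-270,23 469,-264,17 459,-256,4 462,-251,3
266 439,-285,2 446,-281,5 467,-280,22 469,-276,20 471,-271,18 469,-265,12 462,-258,2 466,-254,2
268 445,-288,3 449,-283,3 466,-281,15 468,-277,14 471,-272,13 468,-266,7 464,-260,0 468,-255,0
270 448,-289,1 1170,-425,702 462,-282,7 470,-278,11 473,-273,10 471,-268,5 472,-263,3 476,-258,3
272 458,-292,6 456,-287,0 462,-283,3 468,-279,5 472,-274,5 474,-270,3 476,-265,2 480,-260,2
274 460,-294,3 464,-290,3 468,-285,4 470,-280,2 478,-277,6 478,-272,3 482,-267,3 484,-262,1
```

View pics/g2.png

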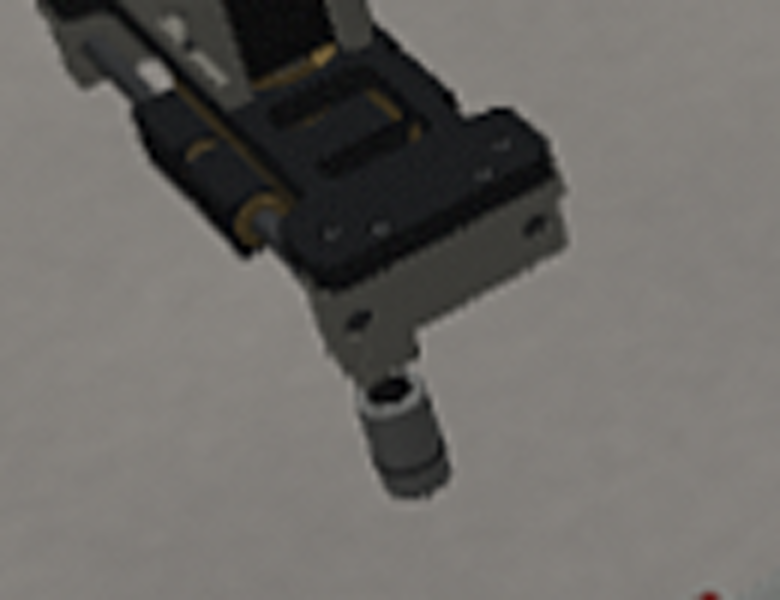

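The picture shows the shut fingers' tips ending just above socket a, at crop (390,370), and the depth puts them near z ≈ 0.057. The reported TCP height therefore reads about 45 mm too low. The socket hasn't moved. I'll open the fingers, go down part of the way and check the height again.

Request:
arm_command(
  targets=[
    [[0,0,0,0,0,0,0.2],[0,0,0,0,0,0,0.2],[0,0,0,0,0,0,0.2],[0,0,0,0,0,0,0.2],[0,0,0,0,0,0,0.2],[0,0,0,0,0,0,0.2],[0,0,0,0,0,0,0.2],[0,0,0,0,0,0,0.2],[0,0,-0.01,0,0,0,0.2],[0,0,-0.01,0,0,0,0.2]],
  ],
)

```text
clock: 4.4
tcp_pos: [0.4589, -0.2719, -0.0108]
ee_rot: [[-0.082, 0.997, -0.0], [0.997, 0.082, 0.0], [0.0, -0.0, -1.0]]
ft_force: [0.2, -0.1, -0.1]
finger_gap: 0.0747
grasp_force: 0.0
```

```bash
python3 - <<'E'
from h import *
im,D=eyes.read_camera("scene"); s=monitor.observe(); print(s["clock"],s["finger_gap"],s["tcp_pos"],s["ft_force"])
P=cloud("scene",D)
w=P[190:310,90:220]; m=(w[...,2]>.008)&(w[...,2]<.095)&(abs(w[...,0]-.46)<.1)&(abs(w[...,1]+.272)<.06)
q=w[m]
for a in range(0,95,5):
    t=q[(q[:,2]*1000>=a)&(q[:,2]*1000<a+5)]
    if len(t): print(a,len(t),t.min(0).round(3)[:2],t.max(0).round(3)[:2])
save("","pics/g3.png",cv2.resize(im[170:310,80:220],(600,600),interpolation=cv2.INTER_CUBIC))
E
```

```text
4.45 0.0743241908391625 [ 0.4579282  -0.27137745 -0.01211955] [ 0.33255726  0.3977956  -0.39316929]
5 9 [ 0.46  -0.282] [ 0.472 -0.272]
10 9 [ 0.462 -0.282] [ 0.471 -0.274]
15 13 [ 0.46  -0.283] [ 0.472 -0.273]
20 17 [ 0.459 -0.283] [ 0.472 -0.273]
25 10 [ 0.461 -0.282] [ 0.472 -0.273]
30 17 [ 0.421 -0.286] [ 0.502 -0.273]
35 15 [ 0.466 -0.281] [ 0.511 -0.26 ]
40 22 [ 0.47  -0.278] [ 0.512 -0.261]
45 27 [ 0.498 -0.278] [ 0.513 -0.26 ]
50 21 [ 0.499 -0.279] [ 0.514 -0.259]
55 22 [ 0.502 -0.279] [ 0.513 -0.26 ]
60 27 [ 0.499 -0.279] [ 0.514 -0.26 ]
65 23 [ 0.501 -0.278] [ 0.515 -0.259]
70 30 [ 0.419 -0.281] [ 0.514 -0.261]
75 31 [ 0.421 -0.282] [ 0.515 -0.259]
80 24 [ 0.42  -0.284] [ 0.515 -0.261]
85 11 [ 0.407 -0.287] [ 0.422 -0.267]
90 14 [ 0.41  -0.287] [ 0.423 -0.268]
```

View pics/g3.png

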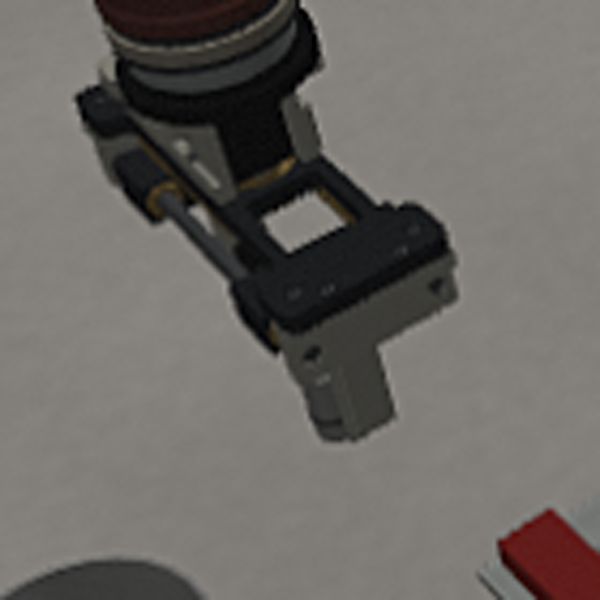

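The finger now stands beside the socket. Its tip, at crop (350,437), is at z ≈ 0.034 while the TCP reads -0.011, so the offset is about +45 mm. I'll go 22 mm lower and close.

Request:
arm_command(
  targets=[
    [[0,0,-0.011,0,0,0,0.2],[0,0,-0.011,0,0,0,0.6],[0,0,0,0,0,0,0.8],[0,0,0,0,0,0,1],[0,0,0,0,0,0,1],[0,0,0,0,0,0,1],[0,0,0,0,0,0,1],[0,0,0,0,0,0,1],[0,0,0,0,0,0,1],[0,0,0,0,0,0,1]],
  ],
  force=20,
)

```text
clock: 5.7
tcp_pos: [0.4596, -0.272, -0.0318]
ee_rot: [[-0.082, 0.997, 0.001], [0.997, 0.082, -0.0], [-0.0, 0.001, -1.0]]
ft_force: [-0.3, -0.4, 2.9]
finger_gap: 0.0214
grasp_force: 20.0
```

Request:
arm_command(
  targets=[
    [[0,0,0.01,0,0,0,1],[0,0,0.025,0,0,0,1],[0.01,0.007,0.015,0,0,0,1],[0.03,0.022,0,0,0,0,1],[0.035,0.025,0,0,0,0,1],[0.035,0.025,0,0,0,0,1],[0.024,0.018,0,0,0,0,1],[0.01,0.007,-0.01,0,0,0,1],[0,0,-0.015,0,0,0,1],[0,0,-0.01,0,0,0,1]],
  ],
)

```text
clock: 6.95
tcp_pos: [0.6003, -0.1698, -0.019]
ee_rot: [[-0.08, 0.997, -0.005], [0.997, 0.08, -0.001], [-0.0, -0.005, -1.0]]
ft_force: [0.2, 0.2, -1.1]
finger_gap: 0.0214
grasp_force: 20.0
```

```bash
cat > look.py <<'E'
from h import *
import sys
f,u0,u1,v0,v1=sys.argv[1],*map(int,sys.argv[2:6])
im,D=eyes.read_camera("scene"); s=monitor.observe(); print(s["clock"],s["finger_gap"],s["tcp_pos"].round(4),s["ft_force"].round(2))
k=600/max(u1-u0,v1-v0)
save("",f,cv2.resize(im[v0:v1,u0:u1],None,fx=k,fy=k,interpolation=cv2.INTER_CUBIC))
E
python3 look.py pics/p1.png 190 310 180 310
```

```text
7.0 0.02194419419691607 [ 0.5996 -0.1696 -0.0201] [-0.43  0.92 -2.28]
```

View pics/p1.png

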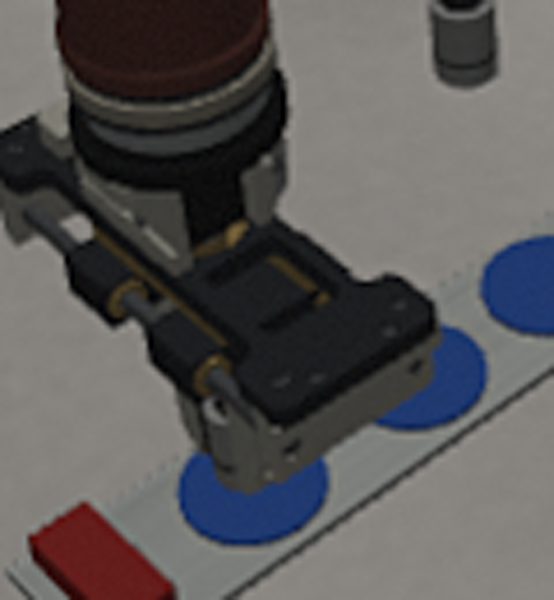

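The fingers hold socket a upright over the back edge of the end pad, at crop (255,485). It needs about 4 mm more in +x and 2 mm in +y, then about 5 mm down to set it.

Request:
arm_command(
  targets=[
    [[0.004,0.002,0,0,0,0,1],[0,0,-0.002,0,0,0,1],[0,0,-0.002,0,0,0,1],[0,0,-0.001,0,0,0,1],[0,0,0,0,0,0,1],[0,0,0,0,0,0,1],[0,0,0,0,0,0,1],[0,0,0,0,0,0,1],[0,0,0,0,0,0,1],[0,0,0,0,0,0,1]],
  ],
)

```text
clock: 8.25
tcp_pos: [0.6071, -0.1659, -0.0221]
ee_rot: [[-0.082, 0.997, -0.0], [0.997, 0.082, 0.0], [0.0, -0.0, -1.0]]
ft_force: [0.2, 1.2, -0.9]
finger_gap: 0.0213
grasp_force: 20.0
```

Request:
arm_command(
  targets=[
    [[-0.003,-0.002,0,0,0,0,1],[0,0,0,0,0,0,1],[0,0,-0.001,0,0,0,1],[0,0,-0.0005,0,0,0,1],[0,0,0,0,0,0,1],[0,0,0,0,0,0,0.7],[0,0,0,0,0,0,0.5],[0,0,0,0,0,0,0.4],[0,0,0,0,0,0,0.4],[0,0,0,0,0,0,0.4]],
  ],
)

```text
clock: 9.5
tcp_pos: [0.6041, -0.1679, -0.0236]
ee_rot: [[-0.082, 0.997, -0.0], [0.997, 0.082, 0.0], [0.0, -0.0, -1.0]]
ft_force: [-0.0, -0.2, -0.3]
finger_gap: 0.0553
grasp_force: 0.0
```

Request:
arm_command(
  targets=[
    [[0,0,0.03,0,0,0,0.4],[0,0,0.05,0,0,0,0],[-0.015,0.023,0,0,0,0,0],[-0.03,0.04,0,0,0,0,0],[-0.04,0.05,0,0,0,0,0],[-0.04,0.05,0,0,0,0,0],[-0.025,0.04,0,0,0,0,0],[-0.015,0.02,0,0,0,0,0],[0,0,0,0,0,0,0],[0,0,0,0,0,0,0]],
  ],
)

```text
clock: 10.75
tcp_pos: [0.4421, 0.0517, 0.0566]
ee_rot: [[-0.08, 0.997, 0.001], [0.997, 0.08, -0.001], [-0.001, 0.001, -1.0]]
ft_force: [0.3, -1.3, 0.7]
finger_gap: 0.0932
grasp_force: 0.0
```

```bash
cat > chk.py <<'E'
from h import *
import sys
# args: socket letter approx x y z_bottom
for a in sys.argv[1:]:
    k,x,y,zb=a.split(","); x,y,zb=float(x),float(y),float(zb); h=zb+dict(a=.04,b=.044,c=.05,d=.056)[k]
    for n in ("top","scene"):
        im,D=eyes.read_camera(n); P=cloud(n,D).reshape(-1,3)
        q=P[(abs(P[:,2]-h)<.006)&(np.hypot(P[:,0]-x,P[:,1]-y)<.05)]
        if len(q)<20: print(k,n,"few",len(q)); continue
        c,rd=cv2.minEnclosingCircle(q[:,:2].astype(np.float32)); print(k,n,len(q),np.round([*c,2*rd],4),np.median(q[:,2]).round(4))
s=monitor.observe(); print(s["clock"],s["finger_gap"],s["tcp_pos"].round(4),s["ft_force"].round(2))
E
python3 chk.py a,.604,-.167,.009
```

```text
a top 75 [ 0.6028 -0.1663  0.0224] 0.0472
a scene 112 [ 0.6054 -0.1683  0.0234] 0.0495
10.85 0.09286420684954998 [0.4421 0.0513 0.0564] [-0.28  0.22  0.8 ]
```

Socket a is standing within 1 mm of the middle of its pad. Next is b.

Request:
arm_command(
  targets=[
    [[-0.003,0.0035,-0.03,0,0,0,0],[0,0,-0.03,0,0,0,0.1],[0,0,-0.02,0,0,0,0.3],[0,0,-0.008,0,0,0,0.5],[0,0,0,0,0,0,0.7],[0,0,0,0,0,0,1],[0,0,0,0,0,0,1],[0,0,0,0,0,0,1],[0,0,0,0,0,0,1],[0,0,0,0,0,0,1]],
  ],
  force=25,
)

```text
clock: 12.1
tcp_pos: [0.4388, 0.0563, -0.031]
ee_rot: [[-0.082, 0.997, 0.002], [0.997, 0.082, 0.0], [0.0, 0.002, -1.0]]
ft_force: [-0.1, -0.2, 5.9]
finger_gap: 0.0316
grasp_force: 25.0
```

Request:
arm_command(
  targets=[
    [[0,0,0.01,0,0,0,1],[0,0,0.025,0,0,0,1],[0.012,-0.01,0.015,0,0,0,1],[0.035,-0.03,0,0,0,0,1],[0.04,-0.035,0,0,0,0,1],[0.04,-0.035,0,0,0,0,1],[0.02,-0.02,0,0,0,0,1],[0.01,-0.008,-0.01,0,0,0,1],[0,0,-0.015,0,0,0,1],[0,0,0,0,0,0,1]],
  ],
)

```text
clock: 13.35
tcp_pos: [0.5918, -0.0798, -0.0087]
ee_rot: [[-0.084, 0.996, -0.006], [0.996, 0.084, 0.001], [0.002, -0.006, -1.0]]
ft_force: [0.1, 0.2, -1.0]
finger_gap: 0.0312
grasp_force: 25.0
```

Request:
arm_command(
  targets=[
    [[0,0,-0.005,0,0,0,1],[0,0,-0.005,0,0,0,1],[0,0,-0.002,0,0,0,1],[0,0,0,0,0,0,1],[0,0,0,0,0,0,1],[0,0,0,0,0,0,1],[0,0,0,0,0,0,1],[0,0,0,0,0,0,1],[0,0,0,0,0,0,1],[0,0,0,0,0,0,1]],
  ],
)

```text
clock: 14.6
tcp_pos: [0.5951, -0.0818, -0.0185]
ee_rot: [[-0.082, 0.997, 0.0], [0.997, 0.082, 0.0], [0.0, 0.0, -1.0]]
ft_force: [-0.1, -0.5, -1.0]
finger_gap: 0.0317
grasp_force: 25.0
```

Request:
arm_command(
  targets=[
    [[0.001,0,-0.001,0,0,0,1],[0,0,-0.001,0,0,0,1],[0,0,-0.001,0,0,0,1],[0,0,-0.0005,0,0,0,1],[0,0,0,0,0,0,1],[0,0,0,0,0,0,0.6],[0,0,0,0,0,0,0.5],[0,0,0,0,0,0,0.3],[0,0,0,0,0,0,0.2],[0,0,0,0,0,0,0.2]],
  ],
)

```text
clock: 15.85
tcp_pos: [0.596, -0.0818, -0.0221]
ee_rot: [[-0.082, 0.997, -0.0], [0.997, 0.082, 0.0], [0.0, -0.0, -1.0]]
ft_force: [-0.1, 0.4, -0.2]
finger_gap: 0.0714
grasp_force: 0.0
```

Request:
arm_command(
  targets=[
    [[0,0,0.03,0,0,0,0.2],[0,0,0.05,0,0,0,0],[-0.025,0.04,0,0,0,0,0],[-0.035,0.06,0,0,0,0,0],[-0.035,0.06,0,0,0,0,0],[-0.035,0.06,0,0,0,0,0],[-0.025,0.046,0,0,0,0,0],[-0.01,0.0205,0,0,0,0,0],[0,0,0,0,0,0,0],[0,0,0,0,0,0,0]],
  ],
)

```text
clock: 17.1
tcp_pos: [0.4423, 0.1851, 0.0579]
ee_rot: [[-0.08, 0.997, 0.0], [0.997, 0.08, -0.001], [-0.001, 0.0, -1.0]]
ft_force: [-0.0, 0.7, -0.3]
finger_gap: 0.0927
grasp_force: 0.0
```

```bash
python3 chk.py b,.596,-.083,.009
```

```text
b top 158 [ 0.595  -0.0811  0.0321] 0.0514
b scene 198 [ 0.5972 -0.0811  0.0365] 0.0536
17.2 0.09304571849668752 [0.4424 0.1848 0.0578] [-0.31 -1.04 -0.07]
```

Request:
arm_command(
  targets=[
    [[-0.011,0.0195,0,0,0,0,0],[0,0,0,0,0,0,0],[0,0,-0.03,0,0,0,0],[0,0,-0.03,0,0,0,0],[0,0,-0.02,0,0,0,0],[0,0,-0.006,0,0,0,0],[0,0,0,0,0,0,0],[0,0,0,0,0,0,0.3],[0,0,0,0,0,0,0.4],[0,0,0,0,0,0,0.4]],
  ],
  force=35,
)

```text
clock: 18.45
tcp_pos: [0.4309, 0.2063, -0.0276]
ee_rot: [[-0.082, 0.997, 0.001], [0.997, 0.082, 0.001], [0.0, 0.001, -1.0]]
ft_force: [0.3, 0.0, -0.6]
finger_gap: 0.0675
grasp_force: 0.0
```

Request:
arm_command(
  targets=[
    [[0,-0.0015,-0.002,0,0,0,0.5],[0,0,0,0,0,0,0.6],[0,0,0,0,0,0,1],[0,0,0,0,0,0,1],[0,0,0,0,0,0,1],[0,0,0,0,0,0,1],[0,0,0,0,0,0,1],[0,0,0,0,0,0,1],[0,0,0,0,0,0,1],[0,0,0,0,0,0,1]],
  ],
  force=35,
)

```text
clock: 19.7
tcp_pos: [0.4303, 0.2046, -0.0301]
ee_rot: [[-0.082, 0.997, -0.0], [0.997, 0.082, -0.0], [-0.0, -0.0, -1.0]]
ft_force: [-0.8, -0.4, -1.7]
finger_gap: 0.0416
grasp_force: 35.0
```

Request:
arm_command(
  targets=[
    [[0,0,0.01,0,0,0,1],[0,0,0.025,0,0,0,1],[0.012,-0.015,0.015,0,0,0,1],[0.025,-0.035,0,0,0,0,1],[0.035,-0.045,0,0,0,0,1],[0.035,-0.045,0,0,0,0,1],[0.03,-0.04,0,0,0,0,1],[0.014,-0.022,0,0,0,0,1],[0.008,-0.0105,-0.01,0,0,0,1],[0,0,-0.01,0,0,0,1]],
  ],
)

```text
clock: 20.95
tcp_pos: [0.5891, -0.0081, -0.0008]
ee_rot: [[-0.081, 0.997, -0.001], [0.997, 0.081, 0.0], [0.0, -0.001, -1.0]]
ft_force: [-0.6, 0.6, -1.9]
finger_gap: 0.0418
grasp_force: 35.0
```

Request:
arm_command(
  targets=[
    [[0,0,-0.01,0,0,0,1],[0,0,-0.005,0,0,0,1],[0,0,-0.002,0,0,0,1],[0,0,0,0,0,0,1],[0,0,0,0,0,0,1],[0,0,0,0,0,0,1],[0,0,0,0,0,0,1],[0,0,0,0,0,0,1],[0,0,0,0,0,0,1],[0,0,0,0,0,0,1]],
  ],
)

```text
clock: 22.2
tcp_pos: [0.5895, -0.0079, -0.0171]
ee_rot: [[-0.082, 0.997, -0.0], [0.997, 0.082, 0.0], [0.0, -0.0, -1.0]]
ft_force: [0.4, -0.2, -2.3]
finger_gap: 0.0417
grasp_force: 35.0
```

Request:
arm_command(
  targets=[
    [[0,0,-0.001,0,0,0,1],[0,0,-0.001,0,0,0,1],[0,0,-0.001,0,0,0,1],[0,0,-0.0005,0,0,0,1],[0,0,0,0,0,0,1],[0,0,0,0,0,0,0.5],[0,0,0,0,0,0,0.3],[0,0,0,0,0,0,0.2],[0,0,0,0,0,0,0.1],[0,0,0,0,0,0,0.1]],
  ],
)

```text
clock: 23.45
tcp_pos: [0.5896, -0.0079, -0.0205]
ee_rot: [[-0.082, 0.997, 0.0], [0.997, 0.082, 0.0], [0.0, 0.0, -1.0]]
ft_force: [-0.7, 0.0, 0.3]
finger_gap: 0.0812
grasp_force: 0.0
```

Request:
arm_command(
  targets=[
    [[0,0,0.03,0,0,0,0.1],[0,0,0.05,0,0,0,0],[-0.02,-0.01,0.005,0,0,0,0],[-0.035,-0.015,0,0,0,0,0],[-0.04,-0.018,0,0,0,0,0],[-0.035,-0.015,0,0,0,0,0],[-0.016,-0.008,0,0,0,0,0],[-0.0075,-0.002,0,0,0,0,0],[0,0,0,0,0,0,0],[0,0,0,0,0,0,0]],
  ],
)

```text
clock: 24.7
tcp_pos: [0.4373, -0.0753, 0.0646]
ee_rot: [[-0.083, 0.997, 0.001], [0.997, 0.083, 0.0], [0.0, 0.001, -1.0]]
ft_force: [-0.1, 0.8, -0.6]
finger_gap: 0.0935
grasp_force: 0.0
```

```bash
python3 chk.py c,.589,-.008,.009 b,.596,-.083,.009 d,.436,-.076,0
```

```text
c top 270 [ 0.588  -0.0061  0.0413] 0.0581
c scene 289 [ 0.5891 -0.0074  0.0458] 0.0597
b top 156 [ 0.5946 -0.081   0.0324] 0.0515
b scene 197 [ 0.5985 -0.0826  0.0361] 0.0535
d top 109 [ 0.4341 -0.0622  0.0439] 0.0545
d scene 392 [ 0.4389 -0.0762  0.0563] 0.0567
25.0 0.09309119873523712 [ 0.4363 -0.0756  0.0644] [-0.87  0.25  1.09]
```

Request:
arm_command(
  targets=[
    [[0,0,-0.03,0,0,0,0],[0,0,-0.03,0,0,0,0],[0,0,-0.02,0,0,0,0],[0,0,-0.01,0,0,0,0],[0,0,-0.004,0,0,0,0],[0,0,0,0,0,0,0.2],[0,0,0,0,0,0,0.3],[0,0,0,0,0,0,0.4],[0,0,0,0,0,0,1],[0,0,0,0,0,0,1]],
  ],
  force=45,
)

```text
clock: 26.25
tcp_pos: [0.4362, -0.0759, -0.0293]
ee_rot: [[-0.082, 0.997, 0.0], [0.997, 0.082, -0.0], [-0.0, 0.0, -1.0]]
ft_force: [-0.3, 0.2, 2.6]
finger_gap: 0.0539
grasp_force: 45.0
```

Request:
arm_command(
  targets=[
    [[0,0,0,0,0,0,1],[0,0,0,0,0,0,1],[0,0,0,0,0,0,1],[0,0,0,0,0,0,1],[0,0,0,0,0,0,1],[0,0,0,0,0,0,1],[0,0,0,0,0,0,1],[0,0,0,0,0,0,1],[0,0,0,0,0,0,1],[0,0,0,0,0,0,1]],
  ],
  force=45,
)

```text
clock: 27.5
tcp_pos: [0.4362, -0.0759, -0.0294]
ee_rot: [[-0.082, 0.997, 0.0], [0.997, 0.082, -0.0], [-0.0, 0.0, -1.0]]
ft_force: [-0.2, -0.6, 6.4]
finger_gap: 0.0537
grasp_force: 45.0
```

Request:
arm_command(
  targets=[
    [[0,0,0.01,0,0,0,1],[0,0,0.025,0,0,0,1],[0,0.012,0.03,0,0,0,1],[0.015,0.03,0,0,0,0,1],[0.03,0.035,0,0,0,0,1],[0.035,0.035,0,0,0,0,1],[0.035,0.023,0,0,0,0,1],[0.02,0.01,0,0,0,0,1],[0.0105,0.0057,-0.01,0,0,0,1],[0,0,-0.02,0,0,0,1]],
  ],
)

```text
clock: 28.75
tcp_pos: [0.5816, 0.075, 0.0046]
ee_rot: [[-0.082, 0.997, -0.0], [0.997, 0.082, 0.0], [0.0, -0.0, -1.0]]
ft_force: [-0.6, 0.2, -5.8]
finger_gap: 0.0537
grasp_force: 45.0
```

Request:
arm_command(
  targets=[
    [[0,0,-0.012,0,0,0,1],[0,0,-0.008,0,0,0,1],[0,0,-0.002,0,0,0,1],[0,0,0,0,0,0,1],[0,0,0,0,0,0,1],[0,0,0,0,0,0,1],[0,0,0,0,0,0,1],[0,0,0,0,0,0,1],[0,0,0,0,0,0,1],[0,0,0,0,0,0,1]],
  ],
)

```text
clock: 30.0
tcp_pos: [0.5815, 0.0748, -0.0166]
ee_rot: [[-0.082, 0.997, -0.0], [0.997, 0.082, 0.0], [0.0, -0.0, -1.0]]
ft_force: [-0.1, -0.3, -4.8]
finger_gap: 0.0536
grasp_force: 45.0
```

Raised 12.8 mm, so about 3.5 mm remains to the pad.

Request:
arm_command(
  targets=[
    [[0,0,-0.001,0,0,0,1],[0,0,-0.001,0,0,0,1],[0,0,-0.001,0,0,0,1],[0,0,-0.0007,0,0,0,1],[0,0,0,0,0,0,1],[0,0,0,0,0,0,0.4],[0,0,0,0,0,0,0.2],[0,0,0,0,0,0,0],[0,0,0,0,0,0,0],[0,0,0,0,0,0,0]],
  ],
)

```text
clock: 31.25
tcp_pos: [0.5816, 0.0749, -0.0202]
ee_rot: [[-0.082, 0.997, 0.0], [0.997, 0.082, 0.0], [0.0, 0.0, -1.0]]
ft_force: [0.4, -0.5, -0.1]
finger_gap: 0.0904
grasp_force: 0.0
```

Request:
arm_command(
  targets=[
    [[0,0,0,0,0,0,0],[0,0,0.03,0,0,0,0],[0,0,0.05,0,0,0,0],[-0.02,0,0.04,0,0,0,0],[-0.03,0.03,0.02,0,0,0,0],[-0.03,0.04,0,0,0,0,0],[-0.03,0.04,0,0,0,0,0],[-0.02,0.03,0,0,0,0,0],[0,0,0,0,0,0,0],[0,0,0,0,0,0,0]],
  ],
)

```text
clock: 32.5
tcp_pos: [0.4521, 0.2139, 0.1197]
ee_rot: [[-0.081, 0.997, 0.0], [0.997, 0.081, -0.001], [-0.001, 0.0, -1.0]]
ft_force: [0.0, -0.7, 0.4]
finger_gap: 0.093
grasp_force: 0.0
```

```bash
python3 chk.py a,.604,-.167,.009 b,.596,-.083,.009 c,.589,-.008,.009 d,.5815,.075,.009; python3 - <<'E'
from h import *
a,_=eyes.read_camera("top"); b,_=eyes.read_camera("scene")
save("","pics/end.png",np.vstack([cv2.resize(a[130:230,150:490],(800,235)),cv2.resize(b[110:310,180:500],(560,350))[:, :560] if 0 else cv2.copyMakeBorder(cv2.resize(b[110:310,180:500],(560,350)),0,0,0,240,cv2.BORDER_CONSTANT)]))
E
```

```text
a top 75 [ 0.6025 -0.1665  0.0224] 0.0469
a scene 112 [ 0.6057 -0.1692  0.0249] 0.0493
b top 158 [ 0.5951 -0.0811  0.0326] 0.0511
b scene 195 [ 0.5969 -0.0833  0.0346] 0.0535
c top 268 [ 0.5881 -0.0055  0.0412] 0.0575
c scene 287 [ 0.589  -0.0085  0.0445] 0.0597
d top 454 [0.5805 0.0755 0.0537] 0.0637
d scene 408 [0.5808 0.0727 0.057 ] 0.0657
32.9 0.0930847469915114 [0.4518 0.2144 0.1196] [-0.45 -0.13  0.2 ]
```

View pics/end.png

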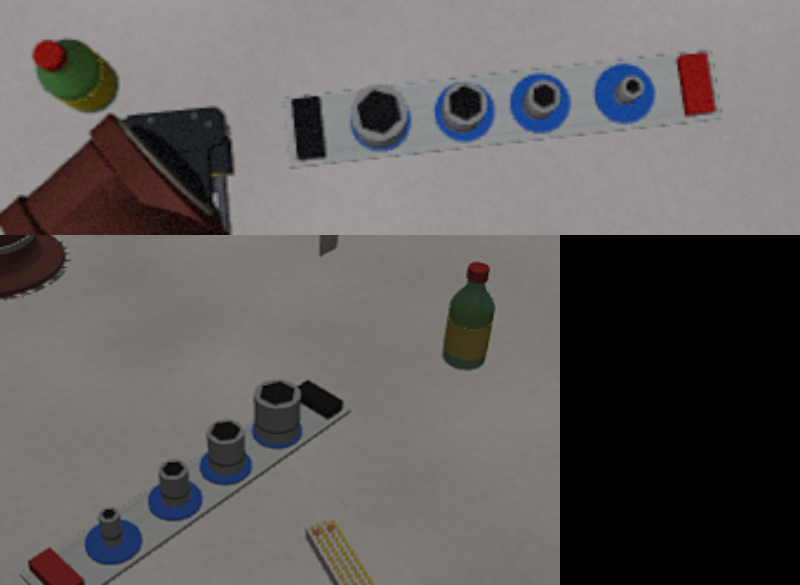

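All four sockets stand upright in size order with their openings up. The smallest is beside the red block at (110,540), the largest at the far end at (277,415). The bottle is still standing at (470,320) and the gripper is clear.

```bash
python3 -c "
from workcell import r; print(r.sign_off())"
```

```text
the job is handed in; nothing more can be done
None
```

The job is handed in at about 33 s of the 102 s allowed: all four sockets stand upright with openings up, each within about 2 mm of its pad's centre, smallest beside the red block to largest at the far end, and the bottle is still standing.

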